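Shut down the interlocked switch bank on the pastry bench

ROBOT

A 7-joint arm with a two-finger parallel gripper is mounted at the origin on a cart in front of the work surface, level with it; the furniture and walls round the work are solid. World frame = base frame: x ahead of the robot, y to its left, z up, the work surface at z = 0. Lengths are in m, angles in degrees, forces in N, time in s.
With the tool pointing down it reaches from about 0.35 to 0.9 m from the base axis. Payload 7.2 kg.
Tool frame: the origin (TCP) lies at the very end of the fingers, on their centre line; the grasp point (between the pads) lies 19 mm behind it; z points along the fingers, y is the line along which they close (so a half turn about z gives the same grasp; the last joint's range is limited). The gripper opens to 88 mm and grips with 3 to 60 N. Pads are 20 mm wide; open, the fingers measure 115 mm over their backs; the gripper's body (75 mm by 178 mm) begins 61 mm behind the grasp point.
Start: joints at [66.28, 23.554, -0.728, 91.456, 0.321, 64.991, -4.71], TCP at [0.212, -0.588, 0.223] pointing down, gripper open.
Joint ranges: [-169.25, 169.25], [-16.82, 113.86], [-84.01, 82.57], [7.8, 145.47], [-59.2, 239.2], [7.22, 106.19], [-163.78, 163.78]. Speed limits (degrees/s): [136.94, 136.94, 172.46, 172.46, 180, 180, 180].

INTERFACE

Orientations are given as [roll, pitch, yaw] about the fixed x, y, z axes, in that order (R = Rz(yaw) Ry(pitch) Rx(roll)).
In Python, from rig import env, jaws, solver, sense, vision, close_job gives the robot as it stands. The module is installed in compiled form; this text tells all that it offers. Calls block until the motion is done:
- env.goto(position, orientation): joint-space move of the TCP to a pose.
- env.move_l(position, max_speed=0.15, attitude=None, force_limit=None): straight line of the TCP; attitude=None keeps the orientation; max_speed is the mean speed in m/s. With force_limit (N) it stops when the force on the tool has changed by that much, and returns True; else False.
- env.movej(angles): joint-space move.
- jaws.release() and jaws.grasp(): open the fingers fully, or close them until they stop; the grip force is fixed at half the most.
- env.dwell(seconds).
- solver.solve_ik(position, orientation): joint angles nearest the present ones, or None.
- sense(): the state.
- vision.capture(name): name is "scene" or "top" or "wrist"; returns (picture, depth): 384x512x3 uint8, blue, green, red; 384x512 float32, m along the optical axis (not along the pixel's ray), 0 where there is no reading.
- vision.camera_params(name): a dict with "K" (3x3 intrinsics, pixels), "dist" ([k1, k2, p1, p2, k3] as OpenCV has them; the pictures are not rectified), "xyz" and "orientation" of the camera in the world; the wrist camera has in their place "T_tool_cam" (4x4, takes a point from camera to tool coordinates, whose origin is the TCP and whose axes are the flange's). Camera axes: x right, y down, z forward; pixel columns grow to the right and rows downward; lengths in m; the calibration is good to about 2 mm. A picture is of the moment at which its call begins: read the wrist's pose just before it. camera_params takes no time and is no camera call.
A pose or a line that the arm cannot do raises env.Unreachable and nothing moves.
- close_job(): hands the job in; it is judged then, once.
Trained networks look in the newest picture that a camera, given by its name, has taken for a name from the list of things; names that differ only in an ending like _2 or _b are one class to them, and where a whole thing is asked for, a point or a joint stands for the part that bears it (a point fixed in the world has none). Each returns a list of dicts, best first, with "conf" (0 to 1); they miss things now and then, are a little off and sometimes report something else, mostly with a low value. They report only what shows in the picture. A call takes as long as a camera call.
- vision.boxes_of(camera, query): "centre" ([column, row] in pixels, amid what is visible of it).
The state is a dict: "time_s": time; "qpos": joint angles; "joint_velocities": joint speeds; "joint_torque": joint torques, N m; "tcp_pos": TCP position; "eef_rot": TCP orientation; "contact_force": force on the tool from outside, world axes, zero at the start; "ft_torque": the same for the moment, N m; "width": opening from 0.0 (shut) to 1.0 (fully open); "grip_force": force on a finger pad.
Only numpy, scipy, OpenCV 4.12 (cv2) and the standard library are available. Lean on these libraries where they do the work, as an engineer would, in place of code of your own. Each camera call takes 0.05 s, during which the arm holds its last target. There are 200 camera calls.

TASK

Shut down the little switch bank on the pastry table. One of its two small ball-knob levers is still on, leaning away from the robot, and its locking dog blocks the main lever: throw that small lever fully over towards the robot first, then throw the main lever with the cross-bar fully over towards the robot too. In the end all three levers lean fully towards the robot.

Things in the scene. Friction and masses are not known exactly. Their poses are not given: they have to be found in the camera images.
- bank: Switch bank fixed to the table: steel base plate 170x230x12 mm, three levers in a row along its y, 75 mm apart, main in the middle. Origin on the table top under the main lever's shaft; x points away from the robot. Levers swing in its x-z plane, off 31.5 deg towards -x, on 31.5 deg towards +x, hard stops; about 2 N at the handle moves them, they stay where left.
- lever_a_knob (a point): Centre of the black 25 mm ball knob of the small lever that is on at the start; on either side of the main lever. 80 mm from its shaft (at bank x=-43, 91 mm above the table); 10 mm stem, out of a grey housing 72x50 mm, top 106 mm high. On: knob at bank x=-1 mm; off: x=-85; 159 mm high at both, 171 upright. While on, steel dogs beside the housing point down and block the main lever.
- lever_b_knob (a point): Centre of the ball knob of the other small lever, exactly like lever a, on the other side of the main lever. It is off, or within 6 degrees of it, at the start and shall stay off.
- main_handle (a point): Centre of the main lever's black cross-bar (18 mm thick, 64 mm long along the bank's y), 126 mm from its shaft, which is at bank x=0, 32 mm above the table; 12 mm stem above a steel blade 96 mm broad. On (at the start): cross-bar at bank x=+66 mm; off: x=-66; 139 mm high at both, 158 upright. Free to move only when both small levers are off.

How it is judged (in metres and radians):
On the way:
1. the switch that was on is thrown off while the main lever is still on (x of lever_a_knob in the frame of bank below -0.066 m and x of main_handle in the frame of bank above 0.03 m), for 0.2 s.
At the end, for the whole second after the job is handed in: Both small levers and the main lever lean fully towards the robot: ball knobs at bank x below -66 mm and the cross-bar at bank x below -46 mm (within about 20 mm of the off stops), the small one having gone off before the main lever moved (x of each of lever_a_knob, lever_b_knob in the frame of bank below -0.066 m and x of main_handle in the frame of bank below -0.046 m); the robot touches nothing.
It also fails if it takes over 42 s, if anything falls off the work surface, if the arm or the gripper's body presses on something with over 40 N, if the wrist force passes 120 N, or if a joint passes its speed limit or range.

## Working session

There is one attempt and no reset: what is moved stays moved. The work goes in short steps, each a Python script; the robot and the scene stay as the last script left them, time stands still between calls to the robot, and variables do not carry over. Pictures are saved under pics/ and viewed, at most 10 in all, crops included, and the job is handed in when it is done.

```bash
mkdir -p pics; cat > h.py <<'E'
import numpy as np, cv2
from scipy.spatial.transform import Rotation as R
from rig import env, jaws, solver, sense, vision, close_job
def campose(n,s=None):
    p=vision.camera_params(n)
    if n=="wrist":
        s=s or sense(); T=np.eye(4); T[:3,:3]=R.from_euler('xyz',s["eef_rot"],degrees=True).as_matrix(); T[:3,3]=s["tcp_pos"]
        T=T@np.array(p["T_tool_cam"])
    else:
        T=np.eye(4); T[:3,:3]=R.from_euler('xyz',p["orientation"],degrees=True).as_matrix(); T[:3,3]=p["xyz"]
    return p,T
def ray(p,T,px):
    u=cv2.undistortPoints(np.array([[px]],float),np.array(p["K"]),np.array(p["dist"]))[0,0]
    return T[:3,:3]@np.array([u[0],u[1],1.])
def at_z(p,T,px,z):
    d=ray(p,T,px); return T[:3,3]+d*(z-T[2,3])/d[2]
def at_d(p,T,px,dep,extra=0):
    d=ray(p,T,px); return T[:3,3]+d*dep+extra*d/np.linalg.norm(d)
E
python3 - <<'E'
from h import *
print(sense())
for n in("scene","top"):
    p,T=campose(n); im,d=vision.capture(n); cv2.imwrite(f"pics/{n}.png",im); print(n,T.round(3).tolist(),np.array(p["K"])[0,0])
    for q in("lever_a_knob","main_handle","bank"):
        for b in vision.boxes_of(n,q)[:4]:
            c=b["centre"]; dd=d[int(c[1]),int(c[0])]; print(q,b["conf"],np.round(c,1),dd,at_d(p,T,c,dd).round(3),at_z(p,T,c,.159).round(3))
E
```

```text
{'time_s': 0.0, 'qpos': array([66.2805591 , 23.59799261, -0.72883263, 91.50241068,  0.32035929,
       64.98944639, -4.70821603]), 'joint_velocities': array([-0.00367452,  0.0116352 ,  0.07149761, -0.02969625, -0.07123999,
       -0.01920295, -0.01772663]), 'joint_torque': array([ 1.39862273e-04, -5.87949908e+01,  6.41982537e-01, -2.91074896e+01,
       -5.39321441e-02,  1.84351770e-02,  1.33232083e-04]), 'tcp_pos': array([ 0.21163697, -0.58755983,  0.22184274]), 'eef_rot': array([-1.79912360e+02,  5.56597034e-03,  1.98150105e+01]), 'contact_force': array([-0.06123262, -0.64119596,  0.90509058]), 'ft_torque': array([ 0.04179356, -0.01043944,  0.02716532]), 'grip_force': 0.0, 'width': 1.0029173843748331}
scene [[-0.891, -0.26, 0.372, 0.182], [-0.454, 0.533, -0.714, 0.367], [-0.012, -0.805, -0.593, 0.632], [0.0, 0.0, 0.0, 1.0]] 408.9355118389042
lever_a_knob 0.95 [248.2 200.7] 0.91269183 [ 0.536 -0.278  0.093] [ 0.493 -0.199  0.159]
main_handle 0.9 [209.6 182.7] 0.8950558 [ 0.615 -0.249  0.136] [ 0.595 -0.22   0.159]
bank 0.85 [243.7 242.4] 0.8323152 [ 0.491 -0.172  0.072] [ 0.443 -0.088  0.159]
top [[-0.012, -0.969, 0.248, 0.297], [-1.0, 0.011, -0.004, -0.244], [0.002, -0.248, -0.969, 0.932], [0.0, 0.0, 0.0, 1.0]] 496.9625154638305
lever_a_knob 0.81 [288.9 177.8] 0.8313129 [ 0.528 -0.311  0.133] [ 0.52  -0.308  0.159]
main_handle 0.62 [244.8 155.4] 0.89680094 [ 0.586 -0.237  0.08 ] [ 0.559 -0.237  0.159]
main_handle 0.37 [292.6 178.6] 0.86214596 [ 0.535 -0.319  0.103] [ 0.519 -0.314  0.159]
bank 0.69 [244.3 176.4] 0.93064153 [ 0.559 -0.235  0.038] [ 0.523 -0.236  0.159]
```

View pics/scene.png

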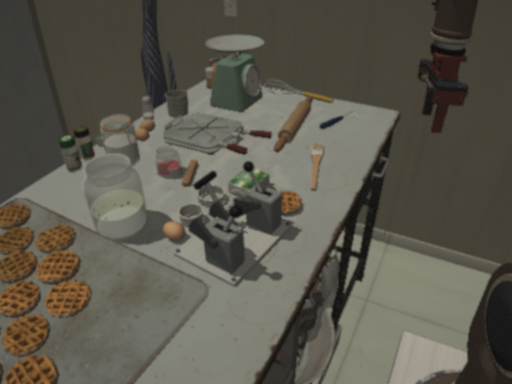

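View pics/top.png

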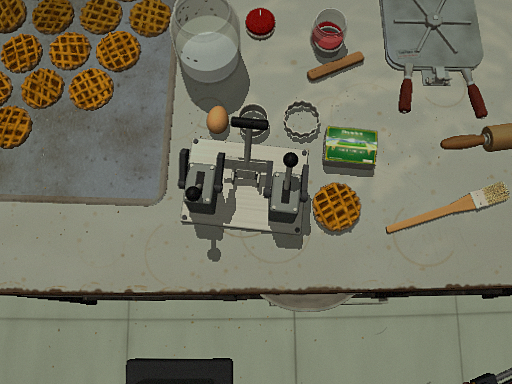

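The right-hand knob (top px 290,159) is on and the left one (193,193) is off. The main cross-bar is at (249,124), leaning away. The networks' `lever_a_knob` hits landed on lever bodies, so I'll use the knob pixels I read from the picture and check them against the given geometry.

```bash
python3 - <<'E'
from h import *
p,T=campose("top"); im,d=vision.capture("top")
def at(px,z): return at_z(p,T,px,z)
a=at((290.5,159),.159); b=at((193,193),.159); h=at((249,124),.139)
print(a,b,h,"depths",[d[y,x] for x,y in((290,159),(193,193),(249,124))])
for px in((195,138),(310,146),(181,222),(305,235)): print(px,at(px,.012).round(3))
from scipy.optimize import least_squares
B=np.array([[-.001,-.075],[-.085,.075],[.066,0]]);W=np.array([a[:2],b[:2],h[:2]])
f=lambda v:((B@np.array([[np.cos(v[2]),np.sin(v[2])],[-np.sin(v[2]),np.cos(v[2])]]))+v[:2]-W).ravel()
r=least_squares(f,[.53,-.24,0]); print(r.x,np.degrees(r.x[2]),r.fun.round(4))
# tall things
P=[];
for y in range(0,240,4):
  for x in range(100,420,4):
    if d[y,x]>0: P.append(at_d(p,T,(x,y),d[y,x]))
P=np.array(P); m=P[:,2]>.12; print(P[m].round(2).tolist())
cv2.imwrite("pics/topcrop.png",cv2.resize(im[90:250,160:330],None,fx=4,fy=3.7,interpolation=cv2.INTER_CUBIC)[:590])
E
```

```text
[ 0.55215454 -0.31201715  0.159     ] [ 0.49647087 -0.15348521  0.159     ] [ 0.62252168 -0.24474475  0.139     ] depths [np.float32(0.798192), np.float32(0.7818543), np.float32(0.83778304)]
(195, 138) [ 0.646 -0.138  0.012]
(310, 146) [ 0.627 -0.364  0.012]
(181, 222) [ 0.478 -0.114  0.012]
(305, 235) [ 0.451 -0.348  0.012]
[ 0.56363506 -0.23778282 -0.15569556] -8.920698343731035 [-0.0011  0.0003 -0.0052  0.003   0.0063 -0.0033]
[[0.85, -0.12, 0.17], [0.85, -0.12, 0.17], [0.86, -0.13, 0.15], [0.88, -0.13, 0.13], [0.89, -0.14, 0.12], [0.88, -0.19, 0.12], [0.86, -0.2, 0.16], [0.84, -0.12, 0.17], [0.85, -0.12, 0.16], [0.88, -0.12, 0.12], [0.84, -0.21, 0.17], [0.84, -0.12, 0.16], [0.87, -0.12, 0.12], [0.84, -0.21, 0.17], [0.85, -0.22, 0.14], [0.85, -0.1, 0.14], [0.84, -0.11, 0.16], [0.82, -0.21, 0.17], [0.84, -0.22, 0.15], [0.84, -0.11, 0.14], [0.83, -0.11, 0.15], [0.81, -0.21, 0.17], [0.83, -0.22, 0.15], [0.84, -0.22, 0.14], [0.83, -0.11, 0.14], [0.81, -0.12, 0.17], [0.81, -0.21, 0.17], [0.82, -0.22, 0.15], [0.83, -0.22, 0.14], [0.82, -0.11, 0.14], [0.81, -0.12, 0.16], [0.8, -0.2, 0.17
[... 2826 characters left out ...]
, -0.13, 0.13], [0.56, -0.19, 0.14], [0.56, -0.2, 0.14], [0.55, -0.3, 0.16], [0.55, -0.31, 0.17], [0.55, -0.31, 0.17], [0.55, -0.32, 0.17], [0.56, -0.13, 0.13], [0.56, -0.13, 0.13], [0.55, -0.19, 0.13], [0.55, -0.19, 0.13], [0.54, -0.3, 0.16], [0.54, -0.31, 0.16], [0.54, -0.31, 0.17], [0.54, -0.32, 0.16], [0.55, -0.13, 0.12], [0.55, -0.19, 0.12], [0.55, -0.19, 0.12], [0.54, -0.31, 0.15], [0.54, -0.31, 0.14], [0.53, -0.31, 0.14], [0.53, -0.31, 0.13], [0.5, -0.15, 0.17], [0.5, -0.15, 0.17], [0.5, -0.16, 0.17], [0.49, -0.15, 0.17], [0.49, -0.15, 0.17], [0.5, -0.16, 0.17], [0.5, -0.17, 0.16], [0.49, -0.15, 0.17], [0.49, -0.15, 0.17], [0.49, -0.16, 0.17], [0.48, -0.15, 0.17], [0.48, -0.16, 0.16]]
```

View pics/topcrop.png

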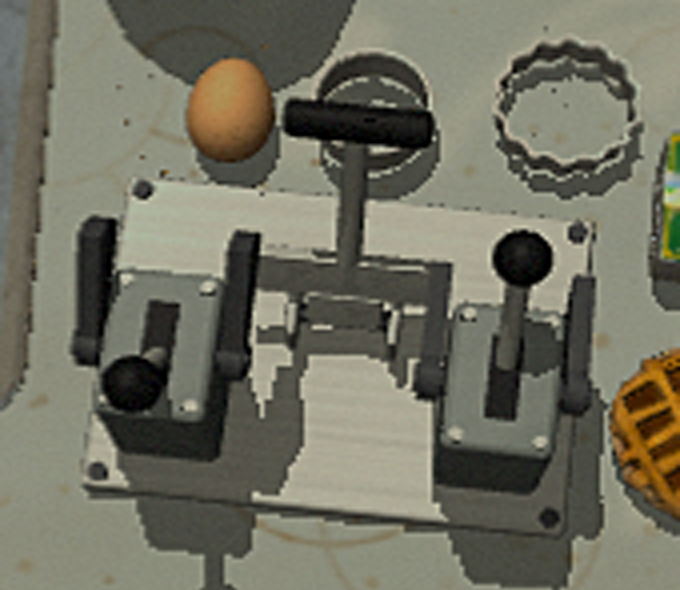

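Pose agrees with the given sizes: knob tops read about 0.17 high and the bar top about 0.15. Bank yaw is about -6.5°. Next I push knob a with closed fingers, then knob b gently in case it isn't quite off.

```bash
cat >> h.py <<'E'
YAW=-6.5; ex=np.array([np.cos(np.radians(YAW)),np.sin(np.radians(YAW)),0]); RPY=[180,0,YAW]
def push(k,z,start,end,sp=.08,fl=15):
    """k: start xy of the handle; start/end: TCP offsets along bank x from it"""
    k=np.array([k[0],k[1],0.]); P=lambda s,h:(k+s*ex+[0,0,h]).tolist()
    env.goto(P(start,.25),RPY); 
    if env.move_l(P(start,z),.15,force_limit=10): print("hit going down",sense()["tcp_pos"]); env.move_l(P(start,.25)); return
    r=env.move_l(P(end,z),sp,force_limit=fl); s=sense()
    print("stop",r,"travel",((s["tcp_pos"]-k)@ex).round(4),"F",s["contact_force"].round(1))
    e=(s["tcp_pos"]-k)@ex
    env.move_l(P(e+.015,z),.1); env.move_l(P(e+.015,.25),.2); print("t",sense()["time_s"])
def look(n):
    p,T=campose("top"); im,d=vision.capture("top"); cv2.imwrite(f"pics/{n}.png",cv2.resize(im[90:250,160:330],None,fx=3,fy=3))
E
python3 - <<'E'
from h import *
print(solver.solve_ik([.59,-.316,.25],RPY))
jaws.grasp()
push((.552,-.312),.142,.036,-.075)
push((.4965,-.1535),.142,.036,.0,sp=.05,fl=10)
look("after_a")
E
```

```text
[ 27.47712925  27.02521757  -5.13478815  82.37261307   2.46936427
  70.71191761 -74.41562665]
stop True travel -0.0578 F [ 2.6 -0.3  3.5]
t 6.45
stop True travel 0.0171 F [ 2.2 -0.6  2.5]
t 9.4583
```

View pics/after_a.png

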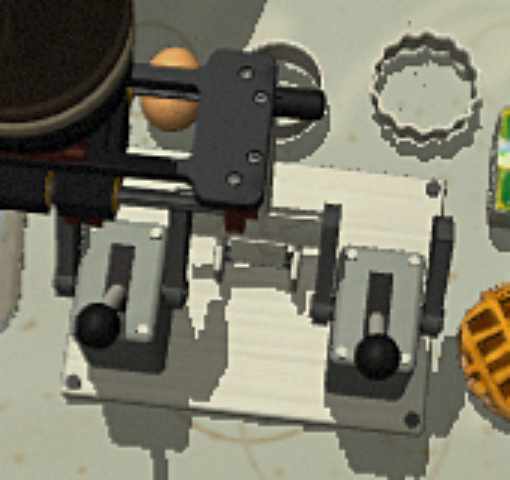

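Both small levers are off: knob a is at crop (377,357) and b, moved a few mm onto its stop, at (98,325). The dogs on a's side are raised. Next is the main lever.

```bash
python3 - <<'E'
from h import *
p,T=campose("top")
for px in((160+377/3,90+357/3),(160+98/3,90+325/3)): print(at_z(p,T,px,.159).round(4))
push((.6225,-.2447),.125,.036,-.125)
env.goto([.40,-.45,.30],RPY)
look("after_m"); print(sense()["time_s"])
E
```

```text
[ 0.4685 -0.3017  0.159 ]
[ 0.4876 -0.1531  0.159 ]
stop True travel -0.1005 F [3.8 0.2 2.8]
t 13.8083
14.875
```

View pics/after_m.png

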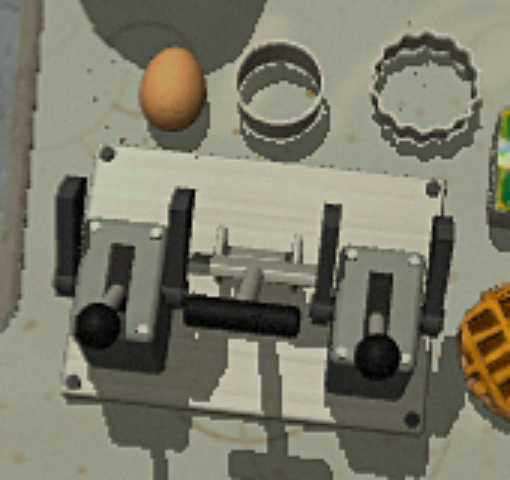

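```bash
python3 - <<'E'
from h import *
p,T=campose("top")
h=at_z(p,T,(160+241/3,90+315/3),.139); h0=at_z(p,T,(249,124),.139)
k=at_z(p,T,(160+377/3,90+357/3),.159); b=at_z(p,T,(160+98/3,90+325/3),.159)
im,d=vision.capture("top"); print(h,"moved",(h-h0)@ex,"bar x rel knobs' -85:",((h-(k+b)/2)@ex)-.085, "depth top",at_d(p,T,(240,195),d[195,240]))
E
```

```text
[ 0.49736193 -0.22920756  0.139     ] moved -0.12611405926489355 bar x rel knobs' -85: -0.06562521483993573 depth top [ 0.4946389  -0.22887063  0.14980398]
```

The bar is at bank x of about -66 mm, both knobs are about -85 mm, and the arm is clear.

```bash
python3 -c "
from h import *
print(close_job())"
```

```text
the job is handed in; nothing more can be done
None
```

I threw the small lever that was on fully over, then the main lever; by the camera all three lean fully towards the robot (knobs about -85 mm, cross-bar about -66 mm). I handed the job in at about 15 s with the arm clear, and the interface gave no verdict.

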